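# Feed a salad box along the sealer's guide rail

## Task

Pick up the flat-faced, rectangular push stick by its handle and use its foot to feed the salad box that lies on the sealer's infeed bed along the guide rail, keeping the box against the rail all the way, until it is up against the end stop. Touch the box only with the stick, never with the gripper, and leave the round tamper where it stands. Then stand the stick back upright on the bare counter, off the sealer, and let go of it.

Things in the scene. Friction and masses are not known exactly. Their poses are not given: they have to be found in the camera images.
- sealer: Fixed box sealer: aluminium bed, dark steel guide rail on its far side, end stop, white housing behind that (110 mm tall). Origin: on the counter, under the inner corner of rail and stop. y: feed direction, along the rail to the stop (roughly world +y); x: across to the rail. Rail face x = 0 (top 34 mm), stop face y = 0 (top 38 mm); bed top z = 8 mm, from x -112 to 0 and y -440 to 0 mm.
- box_mid (a point): Lidded salad box on the bed, against the rail: brown card, white lid, 90 mm (x, across) by 110 mm (y, along) by 45 mm tall, about 0.25 kg; it slides. Point: its centre, 22.5 mm above its underside. Home: x -45, y -55 mm in the sealer's frame; it starts at y -280 to -200 mm. An identical spare box on the bare counter is not wanted.
- stick_grip (a point): Push stick of white plastic standing on the counter, 130 mm tall, 0.2 kg: rectangular foot 70 mm (x) by 36 mm (y), 40 mm tall; above it, to the top, a rectangular handle 34 mm (x) by 24 mm (y). Point: on the handle's axis, 95 mm above the underside; z up. The foot's two 70 mm wide faces (+y and -y) push; they are alike.
- tamper_mid (a point): Bystander: tamper of the same white plastic and height (130 mm) but all round: round foot 60 mm in diameter, slim round handle. It stands in one row with the push stick and a glass spice jar (56 mm in diameter, 105 mm tall), in any order, 120 mm or more apart. Point: on its axis, 65 mm above its underside.
Things that resemble listed ones, but are neither listed nor needed, are in the scene too. Leave any green look-alike of the part that bears stick_grip alone.

How it is judged:
By the outcome, as a careful person would: the job done as asked, in the order asked, and still so for the second after the job is handed in, with the robot touching nothing.
It also fails if it takes over 54 s, if anything falls off the work surface, if the arm or the gripper's body presses on something with over 40 N, if the wrist force passes 120 N, or if a joint passes its speed limit or range.

## Robot

A 7-joint arm with a two-finger parallel gripper is mounted at the origin on the work surface. World frame = base frame: x ahead of the robot, y to its left, z up, the work surface at z = 0. Lengths are in mm, angles in rad, forces in N, time in s.
With the tool pointing down it reaches from about 400 to 875 mm from the base axis. Payload 4.4 kg.
Tool frame: the origin (TCP) lies at the very end of the fingers, on their centre line; the grasp point (between the pads) lies 19 mm behind it; y points along the fingers, z is the direction in which the jaws open and shut, and the axes are right-handed (so a half turn about y gives the same grasp; the last joint's range is limited). The gripper opens to 85 mm and grips with 20 to 120 N. Pads are 22 mm wide; open, the fingers measure 114 mm over their backs; the gripper's body (76 mm by 85 mm) begins 54 mm behind the grasp point. The pads swing forward as they close: fully open they stand 13 mm farther back than shut.
Start: joints at [-1.215, 0.628, 0.038, 1.517, -0.027, 0.996, -0.02], TCP at [266.09, 593.055, 205.613] pointing down, gripper open.
Joint ranges: [-3.06, 3.06], [-0.37, 2.12], [-1.25, 1.32], [0.18, 2.47], [-1.1, 4.24], [0.23, 1.98], [-2.94, 2.94]. Speed limits (rad/s): [2.57, 2.57, 3.14, 3.14, 3.14, 3.14, 3.14].

## Interface

Orientations are given as [roll, pitch, yaw] about the fixed x, y, z axes, in that order (R = Rz(yaw) Ry(pitch) Rx(roll)).
In Python, from cell import read_state, get_image, finish_job gives the robot as it stands. The module is installed in compiled form; this text tells all that it offers.
- The arm moves only by the tool servo_tool, never from a script. Its argument "increments" is a list of rows, each an object of numbers: "dx", "dy", "dz": the shift along the world's x, y, z in cm; "ax", "ay", "az": the turn, a rotation vector about the world's x, y, z in rad; "claw": the closure, from -1 (fully open) to 1 (shut). A call has 1 to 8 rows; each row is the pose to reach, as a shift and turn from the pose commanded when the call began; what a row does not reach only later rows make up. A row lasts 1/12 s, in which the tool goes at most 41.7 mm and 7.16 degrees, less where a joint would pass 70% of its speed; a pose out of reach is approached as far as the arm can. A call with a gripper value outside its range is refused whole. The fingers move at their own pace and stop on an object; the grip force is fixed at half the most. Time passes only in rows, so rows that repeat a pose let the fingers close. It gives the time, the measured TCP pose, the force and the opening at its end, in the units of the state.
- read_state(): the state, without advancing time (a new reading comes with each control period).
- get_image(name): name is "side" or "top"; returns a dict with "color" (420x560x3 uint8, red, green, blue), "fov_y" (degrees; the focal length in pixels is half the picture's height over the tangent of half this angle, whatever the lens; pixels are square), "cx", "cy" (the principal point, pixels), "R" (3x3) and "t" (3): a world point X has camera coordinates R X + t. Camera axes: x right, y down, z forward; pixel columns grow to the right and rows downward; lengths in mm; the calibration is good to about 2 mm. A picture is of the moment at which its call begins. There is no depth.
- finish_job(): hands the job in, once; it reports no verdict.
The state is a dict: "clock": time; "qpos": joint angles; "qd": joint speeds; "tau": joint torques, N m; "eef_pos": TCP position; "tool_rot": TCP orientation; "force": force on the tool from outside, world axes, zero at the start; "torque": the same for the moment, N m; "width": finger opening in mm.
Only numpy, scipy, OpenCV 4.12 (cv2) and the standard library are available. Lean on these libraries where they do the work, as an engineer would, in place of code of your own. Each camera call takes 0.05 s, during which the arm holds its last target.

## Working session

There is one attempt and no reset: what is moved stays moved. The work goes in short steps, Python scripts to look and compute and a tool call to move; the robot and the scene stay as the last step left them, time stands still between calls to the robot, and variables do not carry over. Pictures are saved under pics/ and viewed, and the job is handed in when it is done.

Besides the shell and the picture viewer there is one more tool, called as name([rows], argument=value, ...), one row to a line, values as JSON. servo_tool: Moves the arm, as the interface text tells. Its arguments: {"type":"object","properties":{"increments":{"type":"array","items":{"type":"object","properties":{"dx":{"type":"number"},"dy":{"type":"number"},"dz":{"type":"number"},"ax":{"type":"number"},"ay":{"type":"number"},"az":{"type":"number"},"claw":{"type":"number"}}}}},"required":["increments"]}

```bash
mkdir -p pics; ls; python3 - <<'E'
from cell import read_state,get_image
import cv2,pickle
s=read_state();print(s)
for n in("side","top"):
    g=get_image(n);pickle.dump(g,open(f"pics/{n}0.pkl","wb"))
    cv2.imwrite(f"pics/{n}0.png",cv2.resize(g["color"][:,:,::-1],(784,588),interpolation=cv2.INTER_CUBIC))
    print(n,g["fov_y"],g["cx"],g["cy"],g["R"],g["t"])
E
```

```text
pics
{'clock': 0.0, 'qpos': array([-1.21481756,  0.62932906,  0.03838906,  1.51834725, -0.02701305,
        0.99631884, -0.02002065]), 'qd': array([ 0.00060791, -0.00056024, -0.00200458, -0.00167608,  0.00040207,
       -0.00071073, -0.00022219]), 'tau': array([-4.77065405e-04, -5.63411021e+01,  1.22614469e+00, -1.93448210e+01,
        1.09723915e-02,  1.06607610e-02, -2.54661597e-05]), 'eef_pos': array([265.76684118, 592.45205605, 204.70586394]), 'tool_rot': array([-1.57268298e+00,  1.82430246e-05, -4.21763271e-01]), 'force': array([0.88297365, 0.34526052, 0.29652663]), 'torque': array([ 0.0132253 , -0.00667205, -0.05612984]), 'width': 85.11831284809833}
side 48.37518652562325 282.3145669760926 208.625680025572 [[ 0.97385329  0.22688555  0.01152038]
 [ 0.14265511 -0.57127302 -0.80826769]
 [-0.17680298  0.78877759 -0.58870249]] [-555.96527055    6.52913175 1100.64723674]
top 57.79226009523415 282.4007347422648 206.3311311959998 [[-0.01548362 -0.99972699  0.01749856]
 [-0.99977483  0.01522565 -0.01478061]
 [ 0.01451015 -0.01772347 -0.99973763]] [ 29.48580463 536.42123462 841.29706201]
```

View pics/side0.png

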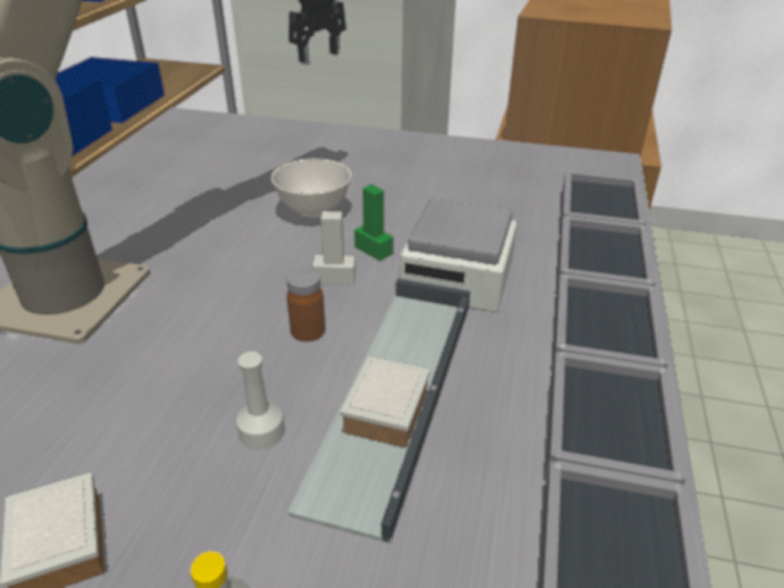

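View pics/top0.png

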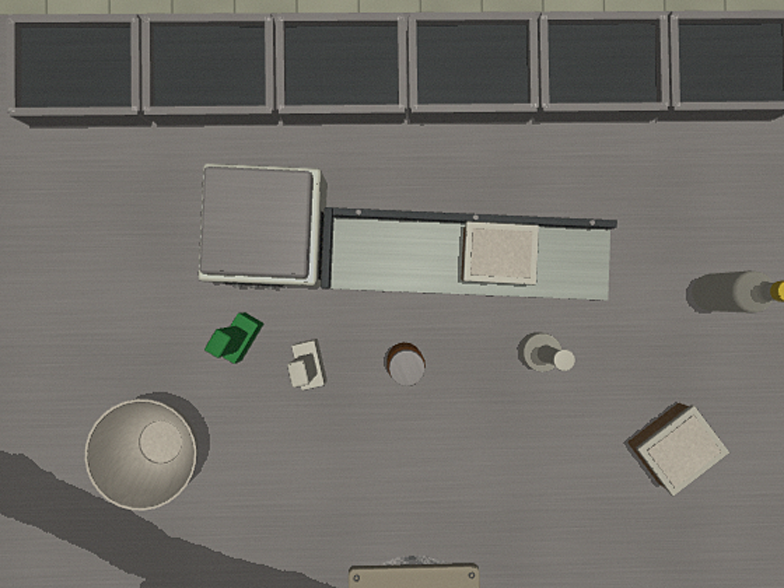

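The pictures show these candidates for the push stick (enlarged top-view pixels, with the side-view pixel in brackets):
- The white rectangular stick at (307,365) [side (333,250)].
- The green look-alike at (234,338).
- The round white tamper at (548,355) [side (258,405)].
- The brown jar at (406,364).

I choose the white rectangular one. The wanted box is on the bed at (500,252), and the spare is at (680,450). Next I take close crops.

```bash
python3 - <<'E'
import cv2,pickle,numpy as np
g=pickle.load(open("pics/top0.pkl","rb"))["color"][:,:,::-1]
a=cv2.resize(g[225:295,190:260],(490,490),interpolation=cv2.INTER_NEAREST)
s=pickle.load(open("pics/side0.pkl","rb"))["color"][:,:,::-1]
b=cv2.resize(s[140:210,200:270],(490,490)[:2],interpolation=cv2.INTER_NEAREST)
cv2.imwrite("pics/crop1.png",cv2.resize(np.hstack([a,b]),(800,400)))
c=cv2.resize(g[130:230,220:450],None,fx=3.4,fy=3.4,interpolation=cv2.INTER_NEAREST)
cv2.imwrite("pics/crop2.png",c)
E
```

```text
(no output)
```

View pics/crop1.png

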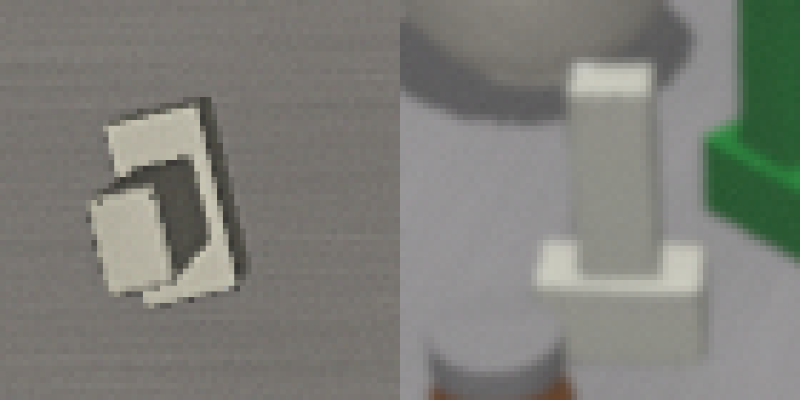

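View pics/crop2.png

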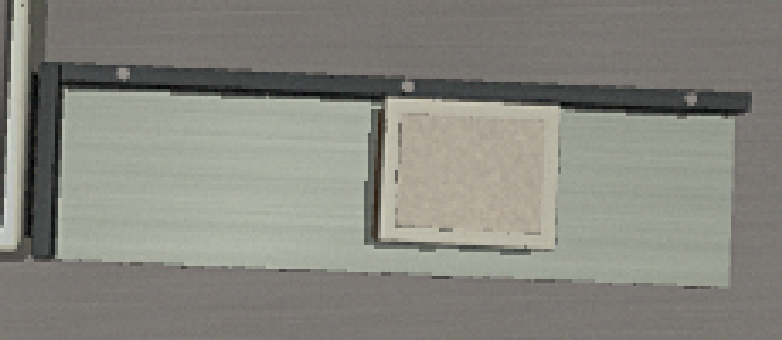

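The crop confirms a white rectangular foot with a rectangular handle: handle-top corners at about (92,203), (152,188), (172,280), (112,293) in the crop. Now I measure positions.

```bash
cat > h.py <<'E'
import cv2,pickle,numpy as np
def ray(g,uv,z):
    uv=np.atleast_2d(np.array(uv,float)); f=210/np.tan(np.radians(g["fov_y"])/2)
    d=np.c_[(uv[:,0]-g["cx"])/f,(uv[:,1]-g["cy"])/f,np.ones(len(uv))]@g["R"]
    c=-g["R"].T@g["t"]
    return c+d*((z-c[2])/d[:,2])[:,None]
def proj(g,X):
    X=np.atleast_2d(X); f=210/np.tan(np.radians(g["fov_y"])/2)
    c=X@g["R"].T+g["t"]; return np.c_[c[:,0]/c[:,2]*f+g["cx"],c[:,1]/c[:,2]*f+g["cy"]]
def load(n): return pickle.load(open(f"pics/{n}.pkl","rb"))
E
python3 - <<'E'
from h import *
np.set_printoptions(precision=1,suppress=True)
g=load("top0"); s=load("side0")
k=400/70
P=lambda l:[(190+x/k-.5,225+y/k-.5) for x,y in l]
h=ray(g,P([(92,203),(152,188),(172,280),(112,293)]),130);print("handle",h,h.mean(0),[np.linalg.norm(h[i]-h[i-1]) for i in range(4)])
ft=ray(g,P([(105,125),(202,99),(243,288),(145,305)]),40);print("foot",ft,ft.mean(0),[np.linalg.norm(ft[i]-ft[i-1]) for i in range(4)])
for n in(h,ft): 
  e=(n[0]-n[3])+(n[1]-n[2]); print("long dir deg from x",np.degrees(np.arctan2(e[1],e[0])))
Q=lambda l:[(200+x/k-.5,140+y/k-.5) for x,y in [(a-400,b) for a,b in l]]
h2=ray(s,Q([(570,62),(655,62),(655,97),(570,97)]),130);print("side handle",h2,h2.mean(0))
# sealer
c=g["color"].astype(int)
m=3.4
T=lambda l:[(220+x/m-.5,130+y/m-.5) for x,y in l]
r=ray(g,T([(62,84),(735,112)]),34);print("rail",r,np.degrees(np.arctan2(*(r[0]-r[1])[:2])))
st=ray(g,T([(60,88),(53,258)]),38);print("stop",st)
b=ray(g,T([(735,115),(730,288),(55,258)]),8);print("bed",b)
bx=ray(g,T([(386,97),(559,107),(554,249),(380,240)]),53);print("box",bx,bx.mean(0),[np.linalg.norm(bx[i]-bx[i-1]) for i in range(4)])
E
```

```text
handle [[436.3 169.3 130. ]
 [440.9 149.6 130. ]
 [410.6 143.4 130. ]
 [406.7 163.1 130. ]] [423.6 156.4 130. ] [np.float64(30.263607855878018), np.float64(20.24999353500728), np.float64(30.922044609441873), np.float64(20.094658823067526)]
foot [[454.  180.8  40. ]
 [463.  144.9  40. ]
 [392.9 130.7  40. ]
 [387.3 166.9  40. ]] [424.3 155.8  40. ] [np.float64(68.14576532288032), np.float64(37.046088137180085), np.float64(71.53853764590521), np.float64(36.67089453633774)]
long dir deg from x 11.63909557609035
long dir deg from x 11.610584490529789
side handle [[404.8 164.8 130. ]
 [438.1 173.3 130. ]
 [446.4 146.  130. ]
 [413.8 137.7 130. ]] [425.8 155.4 130. ]
rail [[ 649.4  115.7   34. ]
 [ 626.1 -310.8   34. ]] 3.1269433665808024
stop [[646.3 116.6  38. ]
 [539.9 122.4  38. ]]
bed [[ 627.4 -321.8    8. ]
 [ 514.1 -316.1    8. ]
 [ 540.4  124.3    8. ]]
box [[ 635.9  -85.8   53. ]
 [ 628.3 -193.    53. ]
 [ 540.4 -188.2   53. ]
 [ 547.6  -80.5   53. ]] [ 588.1 -136.9   53. ] [np.float64(88.44876059216853), np.float64(107.51926552099836), np.float64(88.00027906902578), np.float64(107.92541985496692)]
```

The measurements agree. The stick axis is at about (424,156), with its long side 11.6° from world x. Foot and handle, and top and side views, match to 2 mm. The sealer corner is at about (649,116) with yaw −3.1°, and the box is at about y −256 in the sealer's frame. I move over the stick now.

servo_tool([
  {"dx":0.8,"dy":-2.2,"az":0.06,"claw":-0.3},
  {"dx":2.0,"dy":-5.5,"az":0.13},
  {"dx":3.3,"dy":-9,"az":0.2},
  {"dx":4.5,"dy":-12.5,"az":0.28},
  {"dx":5.8,"dy":-16,"az":0.36},
  {"dx":7.1,"dy":-19.5,"az":0.44},
  {"dx":8.4,"dy":-23,"az":0.52},
  {"dx":9.5,"dy":-26.2,"az":0.6},
])

```text
invalid input at $.increments[0]: expected keys dx, dy, dz, ax, ay, az, claw
```

```bash
python3 - <<'E'
from h import *
np.set_printoptions(precision=1,suppress=True)
g=load("top0")
for n,uv,z in [("green handle",(218,345),130),("jar",(407,371),105),("tamper top",(564,359),130),("bowl",(140,455),60)]:
    print(n,ray(g,np.array(uv)/1.4,z))
E
```

```text
green handle [[463.4 262.2 130. ]]
jar [[420.6   8.6 105. ]]
tamper top [[ 436.5 -203.4  130. ]]
bowl [[298.8 399.3  60. ]]
```

servo_tool([
  {"dx":0.8,"dy":-2.2,"dz":0,"ax":0,"ay":0,"az":0.06,"claw":-0.3},
  {"dx":2.0,"dy":-5.5,"dz":0,"ax":0,"ay":0,"az":0.13,"claw":-0.3},
  {"dx":3.3,"dy":-9,"dz":0,"ax":0,"ay":0,"az":0.2,"claw":-0.3},
  {"dx":4.5,"dy":-12.5,"dz":0,"ax":0,"ay":0,"az":0.28,"claw":-0.3},
  {"dx":5.8,"dy":-16,"dz":0,"ax":0,"ay":0,"az":0.36,"claw":-0.3},
  {"dx":7.1,"dy":-19.5,"dz":0,"ax":0,"ay":0,"az":0.44,"claw":-0.3},
  {"dx":8.4,"dy":-23,"dz":0,"ax":0,"ay":0,"az":0.52,"claw":-0.3},
  {"dx":9.5,"dy":-26.2,"dz":0,"ax":0,"ay":0,"az":0.6,"claw":-0.3},
])

```text
clock: 0.77
eef_pos: [361.5, 328.5, 205.4]
tool_rot: [-1.572, 0.0, 0.181]
force: [0.6, -0.4, 0.5]
width: 55.6
```

servo_tool([
  {"dx":1.2,"dy":-3.5,"dz":0,"ax":0,"ay":0,"az":0.01,"claw":-0.3},
  {"dx":2.5,"dy":-7,"dz":0,"ax":0,"ay":0,"az":0.025,"claw":-0.3},
  {"dx":3.8,"dy":-10.5,"dz":0,"ax":0,"ay":0,"az":0.025,"claw":-0.3},
  {"dx":5.0,"dy":-14,"dz":0,"ax":0,"ay":0,"az":0.025,"claw":-0.3},
  {"dx":5.9,"dy":-16.5,"dz":0,"ax":0,"ay":0,"az":0.025,"claw":-0.3},
  {"dx":6.3,"dy":-17.5,"dz":0,"ax":0,"ay":0,"az":0.025,"claw":-0.3},
  {"dx":6.3,"dy":-17.5,"dz":0,"ax":0,"ay":0,"az":0.025,"claw":-0.3},
])

```text
clock: 1.35
eef_pos: [424.9, 152.6, 205.4]
tool_rot: [-1.572, 0.0, 0.197]
force: [1.2, 0.1, -0.2]
width: 55.1
```

```bash
cat >> h.py <<'E'
def snap(tag,names=("side","top")):
    from cell import get_image
    for n in names:
        g=get_image(n);pickle.dump(g,open(f"pics/{n}{tag}.pkl","wb"))
        cv2.imwrite(f"pics/{n}{tag}.png",cv2.resize(g["color"][:,:,::-1],(784,588),interpolation=cv2.INTER_CUBIC))
E
python3 - <<'E'
from h import *
snap(1,("side",))
E
```

```text
(no output)
```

View pics/side1.png

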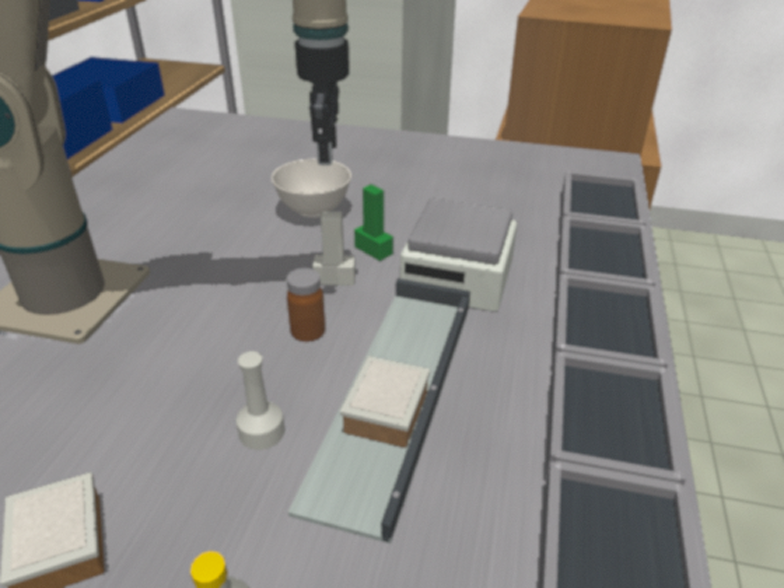

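The gripper sits over the white stick: fingertips at (324,160), stick handle at (333,235). I descend to the grasp height.

servo_tool([
  {"dx":0,"dy":0,"dz":-2,"ax":0,"ay":0,"az":0,"claw":-0.3},
  {"dx":0,"dy":0,"dz":-4,"ax":0,"ay":0,"az":0,"claw":-0.3},
  {"dx":0,"dy":0,"dz":-6,"ax":0,"ay":0,"az":0,"claw":-0.3},
  {"dx":0,"dy":0,"dz":-8,"ax":0,"ay":0,"az":0,"claw":-0.3},
  {"dx":0,"dy":0,"dz":-10,"ax":0,"ay":0,"az":0,"claw":-0.3},
  {"dx":0,"dy":0,"dz":-12,"ax":0,"ay":0,"az":0,"claw":-0.3},
  {"dx":0,"dy":0,"dz":-12.9,"ax":0,"ay":0,"az":0,"claw":-0.3},
  {"dx":0,"dy":0,"dz":-12.9,"ax":0,"ay":0,"az":0,"claw":-0.3},
])

```text
clock: 2.07
eef_pos: [422.2, 157.0, 74.9]
tool_rot: [-1.571, 0.004, 0.206]
force: [-0.3, -0.8, 0.2]
width: 55.6
```

```bash
python3 - <<'E'
from h import *
snap(2)
a=load("side2")["color"][100:230,190:290,::-1]; b=load("top2")["color"][215:315,170:300,::-1]
cv2.imwrite("pics/crop3.png",np.hstack([cv2.resize(a,(400,520)),cv2.resize(b,(400,308)) if 0 else cv2.copyMakeBorder(cv2.resize(b,(400,308)),0,212,0,0,cv2.BORDER_CONSTANT)]))
E
```

```text
(no output)
```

View pics/crop3.png

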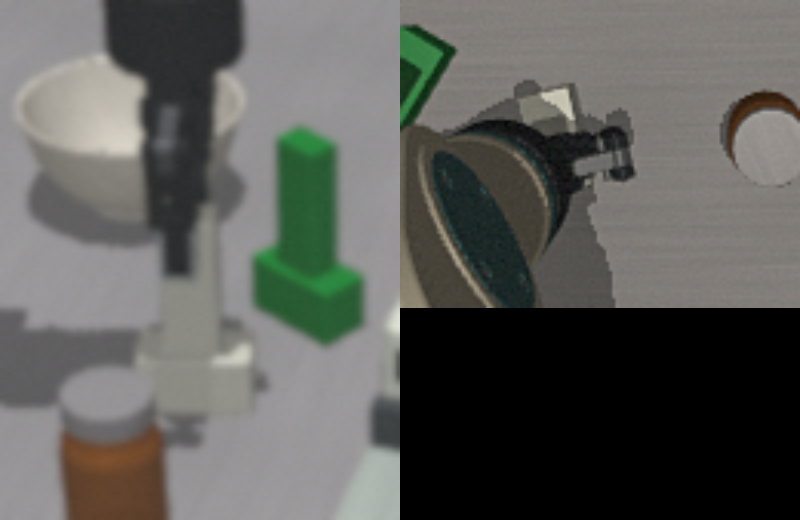

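The near finger lines up with the handle: finger at crop (180,250), handle spanning 163–218, allowing for perspective. I close the gripper.

servo_tool([
  {"dx":0,"dy":0,"dz":0,"ax":0,"ay":0,"az":0,"claw":0.2},
  {"dx":0,"dy":0,"dz":0,"ax":0,"ay":0,"az":0,"claw":0.5},
  {"dx":0,"dy":0,"dz":0,"ax":0,"ay":0,"az":0,"claw":0.8},
  {"dx":0,"dy":0,"dz":0,"ax":0,"ay":0,"az":0,"claw":1},
  {"dx":0,"dy":0,"dz":0,"ax":0,"ay":0,"az":0,"claw":1},
  {"dx":0,"dy":0,"dz":0,"ax":0,"ay":0,"az":0,"claw":1},
  {"dx":0,"dy":0,"dz":0,"ax":0,"ay":0,"az":0,"claw":1},
  {"dx":0,"dy":0,"dz":0,"ax":0,"ay":0,"az":0,"claw":1},
])

```text
clock: 2.83
eef_pos: [424.8, 156.7, 77.7]
tool_rot: [-1.57, -0.002, 0.203]
force: [-0.6, 0.8, 5.6]
width: 23.4
```

servo_tool([
  {"dx":0,"dy":0,"dz":0.8,"ax":0,"ay":0,"az":0,"claw":1},
  {"dx":0,"dy":0,"dz":2.5,"ax":0,"ay":0,"az":0,"claw":1},
  {"dx":0,"dy":0,"dz":5,"ax":0,"ay":0,"az":0,"claw":1},
  {"dx":0,"dy":0,"dz":7.5,"ax":0,"ay":0,"az":0,"claw":1},
  {"dx":0,"dy":0,"dz":10,"ax":0,"ay":0,"az":0,"claw":1},
  {"dx":0,"dy":0,"dz":12.5,"ax":0,"ay":0,"az":0,"claw":1},
  {"dx":0,"dy":0,"dz":14.5,"ax":0,"ay":0,"az":0,"claw":1},
  {"dx":0,"dy":0,"dz":15.5,"ax":0,"ay":0,"az":0,"claw":1},
])

```text
clock: 3.5
eef_pos: [424.9, 156.2, 234.7]
tool_rot: [-1.57, -0.004, 0.203]
force: [0.1, -0.0, -2.0]
width: 23.2
```

```bash
python3 - <<'E'
from h import *
snap(3)
a=load("side3")["color"][20:220,150:350,::-1]; b=load("top3")["color"][215:315,170:300,::-1]
cv2.imwrite("pics/crop4.png",np.hstack([cv2.resize(a,(500,500)),cv2.copyMakeBorder(cv2.resize(b,(300,231)),0,269,0,0,cv2.BORDER_CONSTANT)]))
E
```

```text
(no output)
```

View pics/crop4.png

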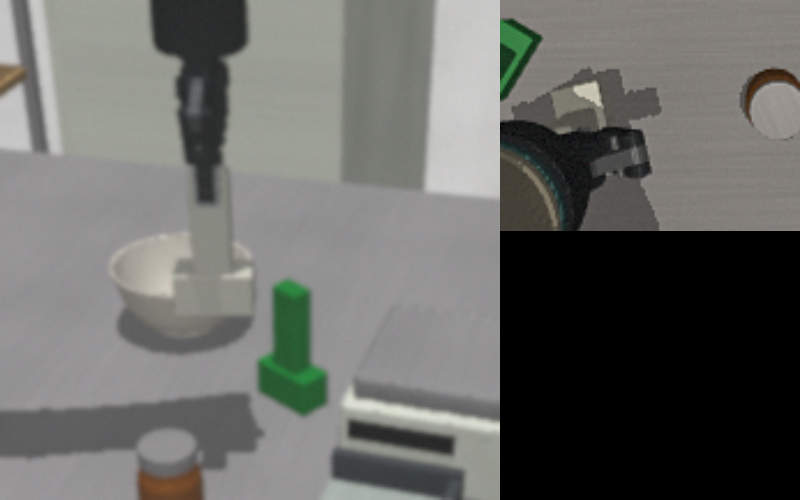

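The stick hangs upright in the grip, with its foot at crop (214,288). I carry it high to behind the box and turn it to the rail direction.

servo_tool([
  {"dx":0.6,"dy":-1.5,"dz":0,"ax":0,"ay":0,"az":-0.02,"claw":1},
  {"dx":1.8,"dy":-4.3,"dz":0,"ax":0,"ay":0,"az":-0.05,"claw":1},
  {"dx":3.2,"dy":-7.6,"dz":0,"ax":0,"ay":0,"az":-0.08,"claw":1},
  {"dx":4.6,"dy":-10.9,"dz":0,"ax":0,"ay":0,"az":-0.11,"claw":1},
  {"dx":6.0,"dy":-14.2,"dz":0,"ax":0,"ay":0,"az":-0.14,"claw":1},
  {"dx":7.4,"dy":-17.5,"dz":0,"ax":0,"ay":0,"az":-0.17,"claw":1},
  {"dx":8.8,"dy":-20.8,"dz":0,"ax":0,"ay":0,"az":-0.2,"claw":1},
  {"dx":10.2,"dy":-24.1,"dz":0,"ax":0,"ay":0,"az":-0.23,"claw":1},
])

```text
clock: 4.27
eef_pos: [525.3, -86.6, 230.5]
tool_rot: [-1.571, 0.003, -0.029]
force: [0.2, 0.5, -1.4]
width: 22.8
```

servo_tool([
  {"dx":1.4,"dy":-3.3,"dz":0,"ax":0,"ay":0,"az":-0.028,"claw":1},
  {"dx":2.8,"dy":-6.6,"dz":0,"ax":0,"ay":0,"az":-0.028,"claw":1},
  {"dx":4.2,"dy":-9.9,"dz":0,"ax":0,"ay":0,"az":-0.028,"claw":1},
  {"dx":5.2,"dy":-12.5,"dz":0,"ax":0,"ay":0,"az":-0.028,"claw":1},
  {"dx":5.8,"dy":-14,"dz":0,"ax":0,"ay":0,"az":-0.028,"claw":1},
  {"dx":5.8,"dy":-14,"dz":0,"ax":0,"ay":0,"az":-0.028,"claw":1},
  {"dx":5.8,"dy":-14,"dz":0,"ax":0,"ay":0,"az":-0.028,"claw":1},
])

```text
clock: 4.85
eef_pos: [582.8, -225.7, 229.9]
tool_rot: [-1.57, 0.003, -0.057]
force: [0.6, 1.7, -1.0]
width: 23.0
```

```bash
python3 - <<'E'
from h import *
from cell import read_state
s=read_state();print(s["eef_pos"],s["tool_rot"])
snap(4)
E
```

```text
[ 582.81078396 -225.67250819  229.87914942] [-1.57000079  0.00325206 -0.05706448]
```

View pics/side4.png

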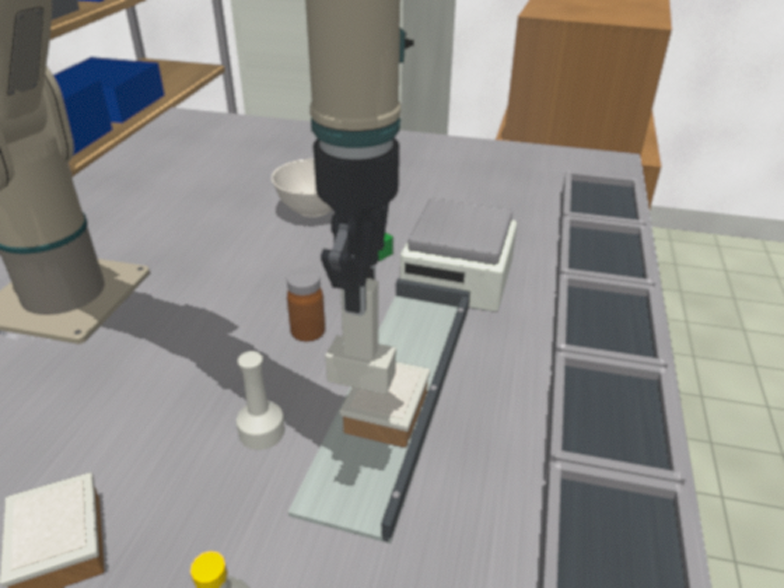

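View pics/top4.png

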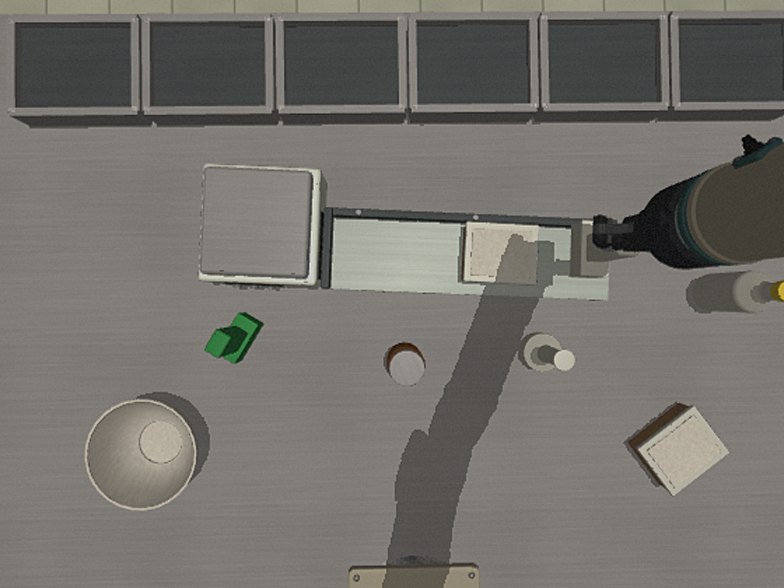

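The stick foot shows at top (590,248), behind the box at (500,252). I measure its front edge before descending.

```bash
python3 - <<'E'
from h import *
b=load("top4")["color"][140:220,390:470,::-1]
cv2.imwrite("pics/crop5.png",cv2.resize(b,(560,560),interpolation=cv2.INTER_NEAREST))
E
```

```text
(no output)
```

View pics/crop5.png

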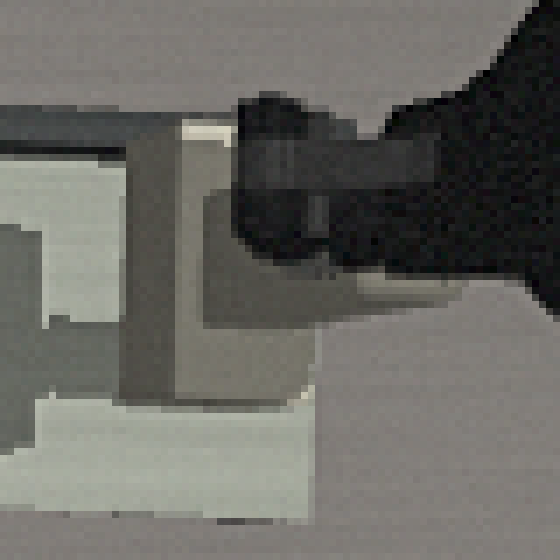

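```bash
cat >> h.py <<'E'
C0=np.array([649.3,116.4]);YAW=-0.0546
def seal(X):
    d=np.atleast_2d(X)[:,:2]-C0;c,s=np.cos(YAW),np.sin(YAW)
    return np.c_[d@[c,s],d@[-s,c]]
E
python3 - <<'E'
from h import *
np.set_printoptions(precision=1,suppress=True)
g=load("top4");T=lambda l:[(390+x/7-.5,140+y/7-.5) for x,y in l]
t=ray(g,T([(182,122),(175,402)]),195);print(t,seal(t),np.linalg.norm(t[0]-t[1]))
t=ray(g,T([(127,150),(119,402)]),155);print(t,seal(t))
print(seal([[582.8,-225.7],[584.1,-224.9]]))
s=load("side4");t=ray(s,np.array([(330,343),(396,352)])/1.4,195);print(t,seal(t))
E
```

```text
[[ 616.1 -207.2  195. ]
 [ 546.8 -204.   195. ]] [[ -15.5 -324.9]
 [ -84.8 -325.6]] 69.34380909610412
[[ 614.5 -207.4  155. ]
 [ 548.4 -204.   155. ]] [[ -17.1 -325.3]
 [ -83.3 -325.4]]
[[ -47.7 -345.2]
 [ -46.5 -344.3]]
[[ 548.  -224.6  195. ]
 [ 621.1 -221.7  195. ]] [[ -82.5 -346. ]
 [  -9.7 -339.2]]
```

The foot face is parallel to the stop: y is −325 at both ends and the width comes out at 69 mm. It has a 14 mm gap to the box rear and its x centre is at about −48. I descend to 14 mm above the counter, which is 6 mm over the bed.

servo_tool([
  {"dx":0,"dy":0,"dz":-1.5,"ax":0,"ay":0,"az":0,"claw":1},
  {"dx":0,"dy":0,"dz":-4,"ax":0,"ay":0,"az":0,"claw":1},
  {"dx":0,"dy":0,"dz":-6.5,"ax":0,"ay":0,"az":0,"claw":1},
  {"dx":0,"dy":0,"dz":-9,"ax":0,"ay":0,"az":0,"claw":1},
  {"dx":0,"dy":0,"dz":-11.2,"ax":0,"ay":0,"az":0,"claw":1},
  {"dx":0,"dy":0,"dz":-13,"ax":0,"ay":0,"az":0,"claw":1},
  {"dx":0,"dy":0,"dz":-14,"ax":0,"ay":0,"az":0,"claw":1},
  {"dx":0,"dy":0,"dz":-14,"ax":0,"ay":0,"az":0,"claw":1},
])

```text
clock: 5.62
eef_pos: [582.3, -222.8, 89.4]
tool_rot: [-1.569, 0.005, -0.053]
force: [0.4, 0.2, -1.5]
width: 23.2
```

```bash
python3 - <<'E'
from h import *
snap(5)
a=load("side5")["color"][180:380,190:350,::-1]; b=load("top5")["color"][140:220,310:470,::-1]
cv2.imwrite("pics/crop6.png",np.hstack([cv2.resize(a,(400,500)),cv2.copyMakeBorder(cv2.resize(b,(400,200)),0,300,0,0,cv2.BORDER_CONSTANT)]))
E
```

```text
(no output)
```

View pics/crop6.png

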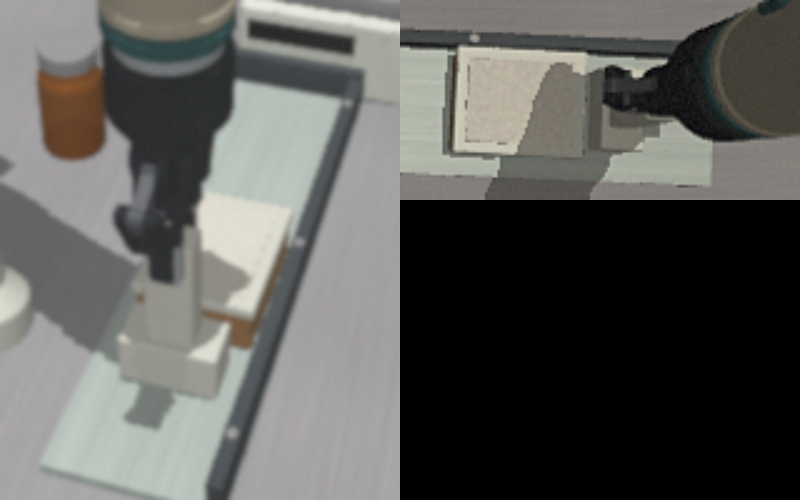

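The foot (crop (175,360)) is squarely behind the box and clear of the rail. I push along the rail with a slight bias towards it.

servo_tool([
  {"dx":0.1,"dy":0.6,"dz":0,"ax":0,"ay":0,"az":0,"claw":1},
  {"dx":0.2,"dy":1.2,"dz":0,"ax":0,"ay":0,"az":0,"claw":1},
  {"dx":0.23,"dy":1.8,"dz":0,"ax":0,"ay":0,"az":0,"claw":1},
  {"dx":0.27,"dy":2.4,"dz":0,"ax":0,"ay":0,"az":0,"claw":1},
  {"dx":0.31,"dy":3.0,"dz":0,"ax":0,"ay":0,"az":0,"claw":1},
  {"dx":0.35,"dy":3.6,"dz":0,"ax":0,"ay":0,"az":0,"claw":1},
  {"dx":0.39,"dy":4.2,"dz":0,"ax":0,"ay":0,"az":0,"claw":1},
  {"dx":0.43,"dy":4.8,"dz":0,"ax":0,"ay":0,"az":0,"claw":1},
])

```text
clock: 6.38
eef_pos: [588.5, -176.8, 91.9]
tool_rot: [-1.571, -0.0, -0.055]
force: [0.7, -2.7, 0.4]
width: 23.1
```

```bash
cat >> h.py <<'E'
def boxcrop(tag,out):
    a=load(f"side{tag}")["color"][170:370,190:350,::-1]; b=load(f"top{tag}")["color"][140:225,220:450,::-1]
    cv2.imwrite(out,np.vstack([cv2.resize(b,(782,289)),cv2.copyMakeBorder(cv2.resize(a,(240,300)),0,0,0,542,cv2.BORDER_CONSTANT)]))
E
python3 - <<'E'
from h import *
snap(6); boxcrop(6,"pics/crop7.png")
E
```

```text
(no output)
```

View pics/crop7.png

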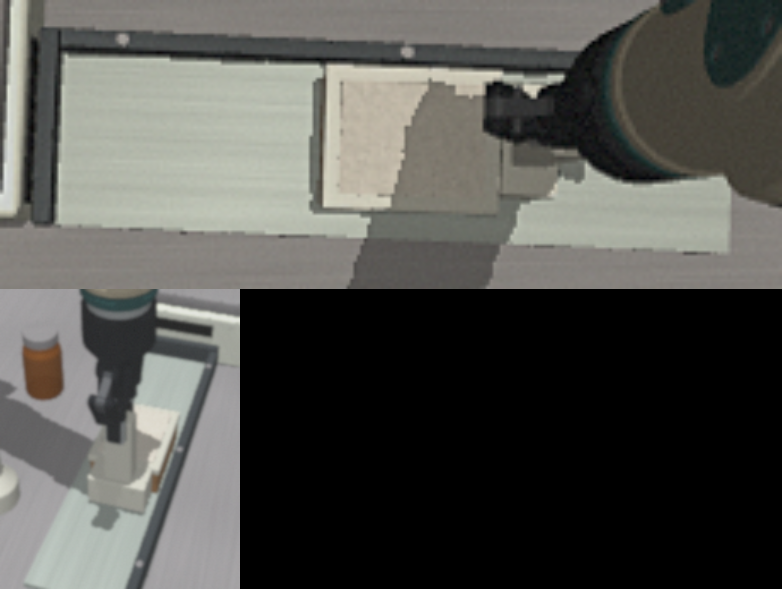

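The box front has moved from x=386 to x=327 in the crop, square and along the rail. The push force is about 3 N. I continue.

servo_tool([
  {"dx":0.05,"dy":0.8,"dz":0,"ax":0,"ay":0,"az":0,"claw":1},
  {"dx":0.1,"dy":1.6,"dz":0,"ax":0,"ay":0,"az":0,"claw":1},
  {"dx":0.15,"dy":2.4,"dz":0,"ax":0,"ay":0,"az":0,"claw":1},
  {"dx":0.2,"dy":3.2,"dz":0,"ax":0,"ay":0,"az":0,"claw":1},
  {"dx":0.25,"dy":4.0,"dz":0,"ax":0,"ay":0,"az":0,"claw":1},
  {"dx":0.3,"dy":4.8,"dz":0,"ax":0,"ay":0,"az":0,"claw":1},
  {"dx":0.35,"dy":5.6,"dz":0,"ax":0,"ay":0,"az":0,"claw":1},
  {"dx":0.4,"dy":6.4,"dz":0,"ax":0,"ay":0,"az":0,"claw":1},
])

```text
clock: 7.15
eef_pos: [592.2, -111.6, 91.4]
tool_rot: [-1.57, 0.001, -0.054]
force: [-0.7, -1.1, -2.9]
width: 23.3
```

```bash
python3 - <<'E'
from h import *
snap(7); boxcrop(7,"pics/crop8.png")
E
```

```text
(no output)
```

View pics/crop8.png

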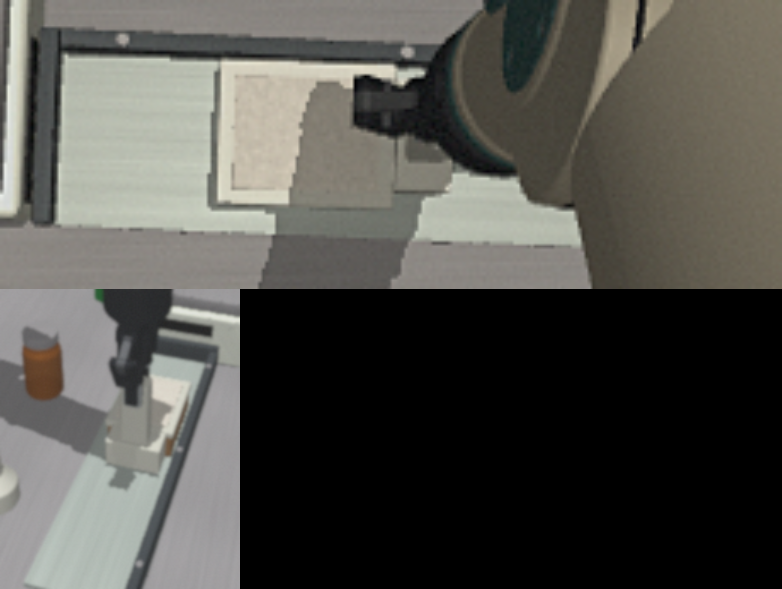

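The box front is now at x=220 in the crop, still square against the rail. I check the remaining distance.

```bash
python3 - <<'E'
from h import *
np.set_printoptions(precision=1,suppress=True)
g=load("top7");t=ray(g,[(220+x/3.4-.5,140+y/3.4-.5) for x,y in [(221,61),(216,204),(396,64),(393,207)]],53);print(seal(t))
E
```

```text
[[  -5.3 -100.7]
 [ -93.6 -101.1]
 [  -2.7 -208.8]
 [ -91.1 -210.2]]
```

servo_tool([
  {"dx":0.05,"dy":0.8,"dz":0,"ax":0,"ay":0,"az":0,"claw":1},
  {"dx":0.1,"dy":1.6,"dz":0,"ax":0,"ay":0,"az":0,"claw":1},
  {"dx":0.15,"dy":2.4,"dz":0,"ax":0,"ay":0,"az":0,"claw":1},
  {"dx":0.2,"dy":3.2,"dz":0,"ax":0,"ay":0,"az":0,"claw":1},
  {"dx":0.25,"dy":4.0,"dz":0,"ax":0,"ay":0,"az":0,"claw":1},
  {"dx":0.3,"dy":4.8,"dz":0,"ax":0,"ay":0,"az":0,"claw":1},
  {"dx":0.35,"dy":5.6,"dz":0,"ax":0,"ay":0,"az":0,"claw":1},
  {"dx":0.4,"dy":6.4,"dz":0,"ax":0,"ay":0,"az":0,"claw":1},
])

```text
clock: 7.92
eef_pos: [596.5, -48.2, 91.7]
tool_rot: [-1.571, -0.0, -0.055]
force: [-0.0, -2.0, -1.8]
width: 23.2
```

```bash
python3 - <<'E'
from h import *
snap(8); boxcrop(8,"pics/crop9.png")
E
```

```text
(no output)
```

View pics/crop9.png

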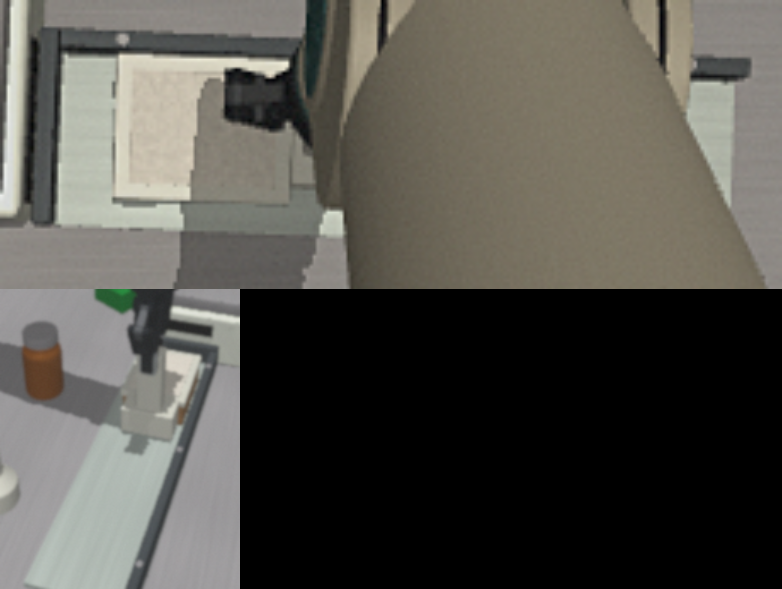

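The box is about 38 mm from the stop. I check precisely how close the box edge is to the rail compared with the start.

```bash
python3 - <<'E'
from h import *
np.set_printoptions(precision=1,suppress=True)
for tag,us in((0,range(337,381,6)),(6,range(320,360,6)),(7,range(288,320,6)),(8,range(258,285,5))):
    g=load(f"top{tag}");c=g["color"].astype(float)
    out=[]
    for u in us:
        col=c[148:200,u]; lid=(col[:,0]-col[:,2]) # warm
        br=col.mean(1)
        # upper edge: darkest->bright sub-pixel crossing at 150
        i=np.argmax(br>150); v=148+i-1+(150-br[i-1])/(br[i]-br[i-1])
        out.append((u,v))
    t=seal(ray(g,np.array(out),53));print(tag,t[:,0],t[:,1])
# rail edge on bare bed
g=load("top0");c=g["color"].astype(float).mean(2);o=[]
for u in (245,265,285,305,320,390,410,425):
    col=c[145:200,u];i=np.argmax(col>130);o.append((u,145+i-1+(130-col[i-1])/(col[i]-col[i-1])))
print(seal(ray(g,o,34))[:,0])
for tag,out in((0,"a"),(8,"b")):
    b=load(f"top{tag}")["color"]
    b=b[148:206,325:390] if tag==0 else b[148:206,235:310]
    cv2.imwrite(f"pics/z{out}.png",cv2.resize(b[:,:,::-1],None,fx=8,fy=8,interpolation=cv2.INTER_NEAREST))
E
```

```text
0 [-3.1 -2.8 -2.5 -3.6 -3.3 -3.1 -4.2 -3.9] [-211.  -223.6 -236.3 -249.  -261.7 -274.3 -287.  -299.7]
6 [-4.6 -4.9 -5.3  5.9 -4.6 -4.2 -4.7] [-175.3 -187.9 -200.6 -212.8 -225.8 -238.5 -251.1]
7 [-4.8 -4.4 -4.2 -3.8 -4.2 -4.4] [-108.  -120.6 -133.2 -145.8 -158.4 -171. ]
8 [-3.7 -3.2 -3.7 -4.  -3.7 -3.4] [-45.1 -55.6 -66.1 -76.5 -87.  -97.5]
[-3.7 -2.4 -4.5 -3.  -3.6 -4.1 -4.5 -3.3]
```

View pics/za.png

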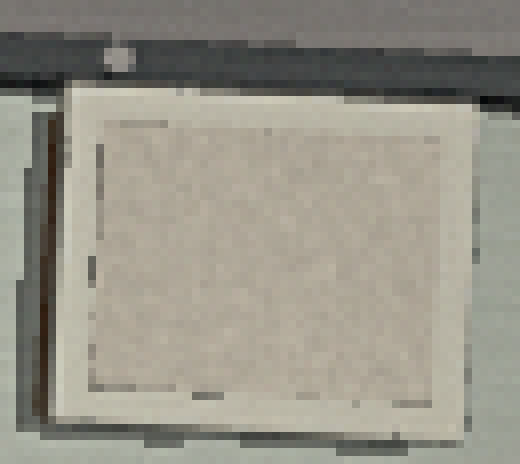

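View pics/zb.png

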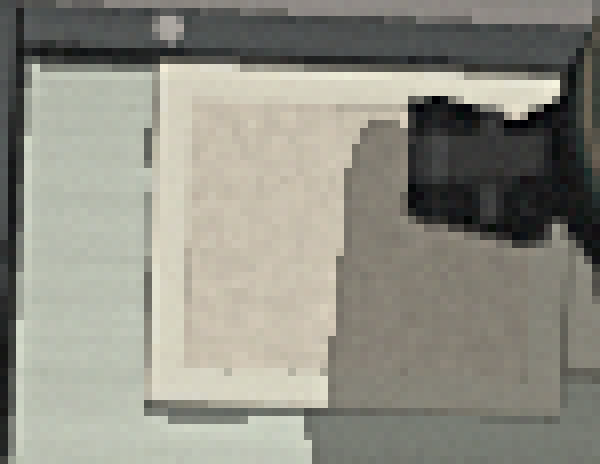

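The box edge stays within 1 mm of where it was relative to the rail, at x of about −3.5. I make the final approach more slowly, with slightly more bias to the rail.

servo_tool([
  {"dx":0.07,"dy":0.6,"dz":0,"ax":0,"ay":0,"az":0,"claw":1},
  {"dx":0.14,"dy":1.2,"dz":0,"ax":0,"ay":0,"az":0,"claw":1},
  {"dx":0.21,"dy":1.7,"dz":0,"ax":0,"ay":0,"az":0,"claw":1},
  {"dx":0.26,"dy":2.1,"dz":0,"ax":0,"ay":0,"az":0,"claw":1},
  {"dx":0.3,"dy":2.5,"dz":0,"ax":0,"ay":0,"az":0,"claw":1},
  {"dx":0.33,"dy":2.8,"dz":0,"ax":0,"ay":0,"az":0,"claw":1},
  {"dx":0.36,"dy":3.1,"dz":0,"ax":0,"ay":0,"az":0,"claw":1},
  {"dx":0.38,"dy":3.4,"dz":0,"ax":0,"ay":0,"az":0,"claw":1},
])

```text
clock: 8.68
eef_pos: [600.2, -14.9, 91.6]
tool_rot: [-1.571, 0.0, -0.055]
force: [-0.8, -2.5, -0.7]
width: 23.0
```

servo_tool([
  {"dx":0.01,"dy":0.1,"dz":0,"ax":0,"ay":0,"az":0,"claw":1},
  {"dx":0.02,"dy":0.2,"dz":0,"ax":0,"ay":0,"az":0,"claw":1},
  {"dx":0.02,"dy":0.2,"dz":0,"ax":0,"ay":0,"az":0,"claw":1},
])

```text
clock: 8.93
eef_pos: [600.4, -12.7, 91.6]
tool_rot: [-1.571, 0.0, -0.055]
force: [-0.3, -1.1, -1.7]
width: 22.9
```

```bash
python3 - <<'E'
from h import *
np.set_printoptions(precision=2,suppress=True)
from cell import read_state
s=read_state();print(s["force"],s["torque"])
snap(9); b=load("top9")["color"][148:206,220:300]
cv2.imwrite("pics/zc.png",cv2.resize(b[:,:,::-1],None,fx=9,fy=9,interpolation=cv2.INTER_NEAREST))
E
```

```text
[-0.27 -1.11 -1.74] [-0.41  0.06 -0.01]
```

View pics/zc.png

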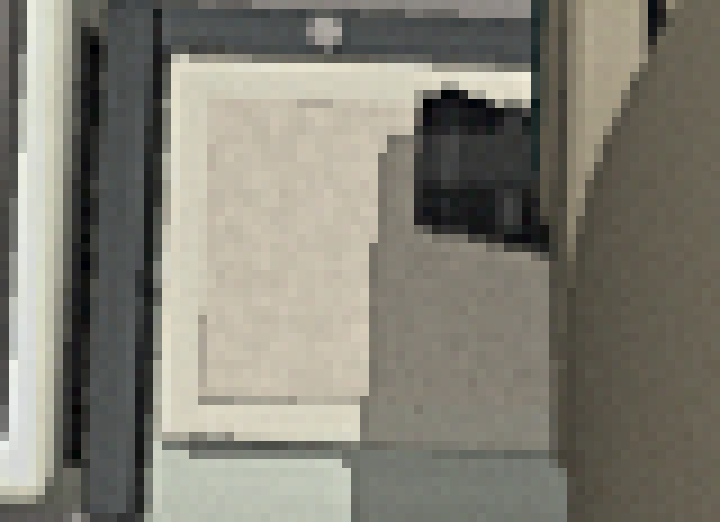

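The box front (x≈165) is within about a pixel of the stop (x≈155) and there is no contact force yet. I step on in 1 mm steps until the force rises.

servo_tool([
  {"dx":0.01,"dy":0.1,"dz":0,"ax":0,"ay":0,"az":0,"claw":1},
  {"dx":0.02,"dy":0.2,"dz":0,"ax":0,"ay":0,"az":0,"claw":1},
  {"dx":0.02,"dy":0.2,"dz":0,"ax":0,"ay":0,"az":0,"claw":1},
])

```text
clock: 9.28
eef_pos: [600.6, -10.8, 91.6]
tool_rot: [-1.571, -0.0, -0.055]
force: [-0.3, -2.7, -1.7]
width: 23.0
```

servo_tool([
  {"dx":0.01,"dy":0.1,"dz":0,"ax":0,"ay":0,"az":0,"claw":1},
  {"dx":0.01,"dy":0.1,"dz":0,"ax":0,"ay":0,"az":0,"claw":1},
])

```text
clock: 9.45
eef_pos: [600.7, -9.8, 91.6]
tool_rot: [-1.571, 0.0, -0.055]
force: [0.4, -1.4, -1.3]
width: 23.1
```

servo_tool([
  {"dx":0.01,"dy":0.1,"dz":0,"ax":0,"ay":0,"az":0,"claw":1},
  {"dx":0.01,"dy":0.1,"dz":0,"ax":0,"ay":0,"az":0,"claw":1},
])

```text
clock: 9.62
eef_pos: [600.8, -8.7, 91.6]
tool_rot: [-1.571, -0.0, -0.055]
force: [-0.6, -1.7, -1.0]
width: 22.8
```

servo_tool([
  {"dx":0.01,"dy":0.1,"dz":0,"ax":0,"ay":0,"az":0,"claw":1},
  {"dx":0.01,"dy":0.1,"dz":0,"ax":0,"ay":0,"az":0,"claw":1},
])

```text
clock: 9.78
eef_pos: [600.9, -7.6, 91.6]
tool_rot: [-1.571, 0.0, -0.055]
force: [-0.2, -1.3, -1.9]
width: 22.7
```

servo_tool([
  {"dx":0.01,"dy":0.1,"dz":0,"ax":0,"ay":0,"az":0,"claw":1},
  {"dx":0.01,"dy":0.1,"dz":0,"ax":0,"ay":0,"az":0,"claw":1},
])

```text
clock: 9.95
eef_pos: [601.0, -6.7, 91.6]
tool_rot: [-1.571, 0.0, -0.055]
force: [-0.5, -2.5, -1.5]
width: 22.9
```

```bash
python3 - <<'E'
from h import *
snap(10); b=load("top10")["color"][148:206,220:300]
cv2.imwrite("pics/zd.png",cv2.resize(b[:,:,::-1],None,fx=9,fy=9,interpolation=cv2.INTER_NEAREST))
b=load("side10")["color"][190:310,220:350]
cv2.imwrite("pics/ze.png",cv2.resize(b[:,:,::-1],None,fx=5,fy=5,interpolation=cv2.INTER_CUBIC))
E
```

```text
(no output)
```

View pics/zd.png

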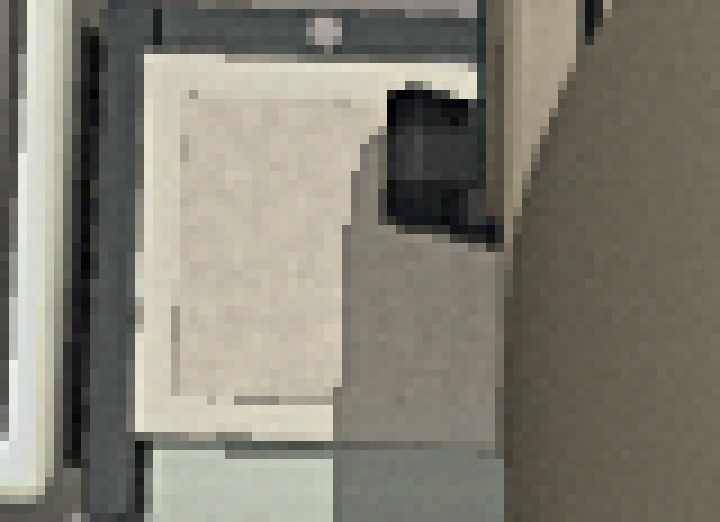

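View pics/ze.png

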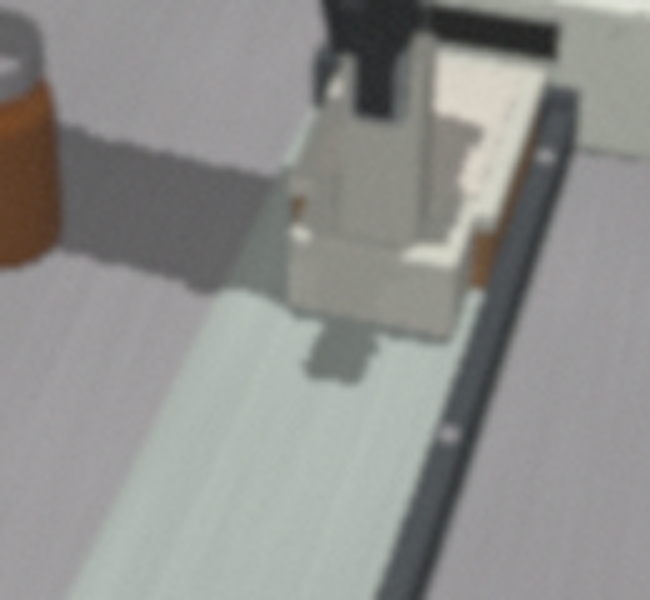

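The lid now reaches the stop edge (lid x≈143, stop edge ≈150). I quantify the gap and step on for a force rise.

servo_tool([
  {"dx":0.01,"dy":0.1,"dz":0,"ax":0,"ay":0,"az":0,"claw":1},
  {"dx":0.01,"dy":0.1,"dz":0,"ax":0,"ay":0,"az":0,"claw":1},
])

```text
clock: 10.22
eef_pos: [601.1, -5.7, 91.6]
tool_rot: [-1.571, 0.0, -0.055]
force: [0.1, -2.5, -0.7]
width: 22.8
```

servo_tool([
  {"dx":0.01,"dy":0.1,"dz":0,"ax":0,"ay":0,"az":0,"claw":1},
  {"dx":0.01,"dy":0.1,"dz":0,"ax":0,"ay":0,"az":0,"claw":1},
])

```text
clock: 10.38
eef_pos: [601.1, -5.5, 91.6]
tool_rot: [-1.572, 0.0, -0.055]
force: [-0.8, -4.0, -1.5]
width: 23.0
```

```bash
python3 - <<'E'
from h import *
np.set_printoptions(precision=1,suppress=True)
def edge(tag,z,thr,rows,u0=224,u1=262):
    g=load(f"top{tag}");c=g["color"].astype(float).mean(2);o=[]
    for v in rows:
        r=c[v,u0:u1]; j=np.argmin(r[:14]) ; i=j+np.argmax(r[j:]>thr); o.append((u0+i-1+(thr-r[i-1])/(r[i]-r[i-1]),v))
    return seal(ray(g,o,z))[:,1]
rows=range(162,192,5)
print("bed edge/stop z38 in img0",edge(0,38,120,rows,230))
for t in(8,9,10): print(t,edge(t,53,150,rows,230))
E
```

```text
bed edge/stop z38 in img0 [-2.  -1.9 -2.1 -2.  -1.6 -1.9]
8 [-3.8 -3.7 -3.8 -3.9 -3.3 -3.7]
9 [-4.5 -4.  -4.4 -3.8 -4.1 -4.6]
10 [1.5 1.  1.1 1.9 0.5 1.3]
```

The tool stalled (0.2 mm moved of 1 mm commanded) and the force rose to 4 N, so the box has reached the stop. One more small step to confirm.

servo_tool([
  {"dx":0.01,"dy":0.1,"dz":0,"ax":0,"ay":0,"az":0,"claw":1},
  {"dx":0.01,"dy":0.1,"dz":0,"ax":0,"ay":0,"az":0,"claw":1},
])

```text
clock: 10.55
eef_pos: [601.0, -5.3, 91.7]
tool_rot: [-1.573, 0.0, -0.055]
force: [-1.1, -5.0, -0.2]
width: 23.1
```

Contact with the stop is confirmed at 5 N. I back off along the rail, then lift.

servo_tool([
  {"dx":-0.02,"dy":-0.4,"dz":0,"ax":0,"ay":0,"az":0,"claw":1},
  {"dx":-0.06,"dy":-1,"dz":0,"ax":0,"ay":0,"az":0,"claw":1},
  {"dx":-0.12,"dy":-2,"dz":0,"ax":0,"ay":0,"az":0,"claw":1},
  {"dx":-0.2,"dy":-3,"dz":0,"ax":0,"ay":0,"az":0,"claw":1},
  {"dx":-0.25,"dy":-4,"dz":1,"ax":0,"ay":0,"az":0,"claw":1},
  {"dx":-0.25,"dy":-4,"dz":3,"ax":0,"ay":0,"az":0,"claw":1},
  {"dx":-0.25,"dy":-4,"dz":6,"ax":0,"ay":0,"az":0,"claw":1},
  {"dx":-0.25,"dy":-4,"dz":9,"ax":0,"ay":0,"az":0,"claw":1},
])

```text
clock: 11.22
eef_pos: [597.9, -45.4, 182.6]
tool_rot: [-1.571, 0.002, -0.057]
force: [1.3, -0.2, -2.3]
width: 23.4
```

servo_tool([
  {"dx":0,"dy":0,"dz":2.5,"ax":0,"ay":0,"az":0,"claw":1},
  {"dx":0,"dy":0,"dz":4.5,"ax":0,"ay":0,"az":0,"claw":1},
  {"dx":0,"dy":0,"dz":5,"ax":0,"ay":0,"az":0,"claw":1},
  {"dx":0,"dy":0,"dz":5,"ax":0,"ay":0,"az":0,"claw":1},
])

```text
clock: 11.55
eef_pos: [599.8, -44.9, 233.7]
tool_rot: [-1.571, -0.004, -0.056]
force: [-0.2, 0.9, -2.1]
width: 23.3
```

```bash
python3 - <<'E'
from h import *
snap(11)
b=load("top11")["color"][148:206,220:300]
cv2.imwrite("pics/zf.png",cv2.resize(b[:,:,::-1],None,fx=9,fy=9,interpolation=cv2.INTER_NEAREST))
E
```

```text
(no output)
```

View pics/side11.png

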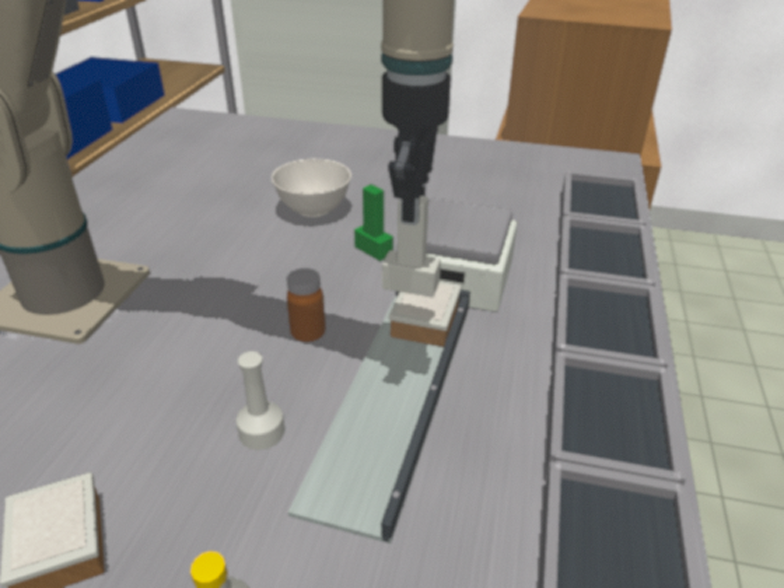

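View pics/zf.png

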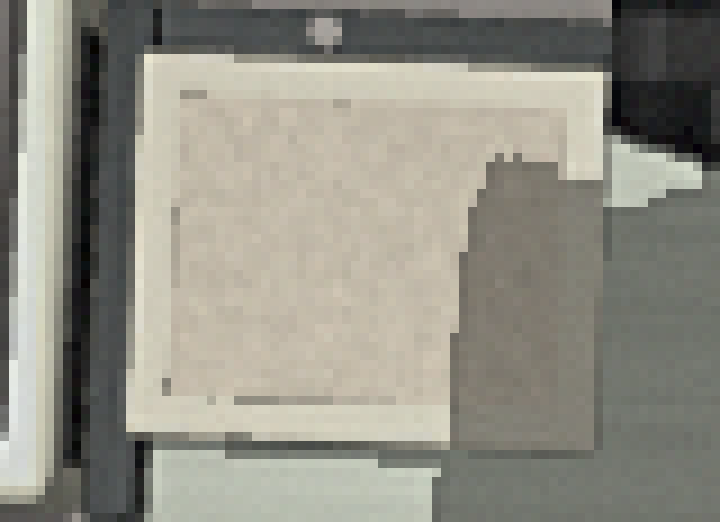

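The box is square in the corner of stop and rail (lid corner at (143,55)), and the stick is clear above it. I carry the stick back to its original spot on the counter.

servo_tool([
  {"dx":-1,"dy":1.1,"dz":0,"ax":0,"ay":0,"az":0.02,"claw":1},
  {"dx":-3,"dy":3.4,"dz":0,"ax":0,"ay":0,"az":0.05,"claw":1},
  {"dx":-5.2,"dy":5.9,"dz":0,"ax":0,"ay":0,"az":0.08,"claw":1},
  {"dx":-7.5,"dy":8.5,"dz":0,"ax":0,"ay":0,"az":0.11,"claw":1},
  {"dx":-9.8,"dy":11.1,"dz":0,"ax":0,"ay":0,"az":0.14,"claw":1},
  {"dx":-12,"dy":13.6,"dz":0,"ax":0,"ay":0,"az":0.17,"claw":1},
  {"dx":-14.2,"dy":16.1,"dz":0,"ax":0,"ay":0,"az":0.21,"claw":1},
  {"dx":-16,"dy":18.1,"dz":0,"ax":0,"ay":0,"az":0.24,"claw":1},
])

```text
clock: 12.32
eef_pos: [435.6, 138.4, 230.0]
tool_rot: [-1.571, 0.004, 0.189]
force: [0.1, 0.8, -2.4]
width: 23.0
```

servo_tool([
  {"dx":-1.0,"dy":1.1,"dz":0,"ax":0,"ay":0,"az":0.018,"claw":1},
  {"dx":-1.5,"dy":1.7,"dz":0,"ax":0,"ay":0,"az":0.018,"claw":1},
  {"dx":-1.5,"dy":1.7,"dz":0,"ax":0,"ay":0,"az":0.018,"claw":1},
  {"dx":-1.5,"dy":1.7,"dz":0,"ax":0,"ay":0,"az":0.018,"claw":1},
])

```text
clock: 12.65
eef_pos: [424.6, 153.1, 231.3]
tool_rot: [-1.572, 0.0, 0.202]
force: [0.7, -0.7, -2.3]
width: 23.2
```

```bash
python3 - <<'E'
from h import *
snap(12,("side",))
E
```

```text
(no output)
```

View pics/side12.png

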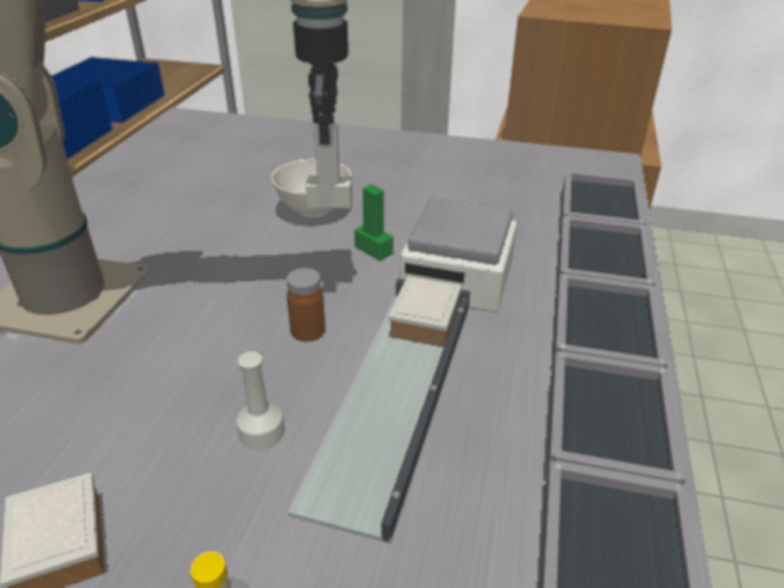

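The stick is upright over the empty counter at (330,190). I lower to just above the surface and then go slowly.

servo_tool([
  {"dx":0,"dy":0,"dz":-1.5,"ax":0,"ay":0,"az":0,"claw":1},
  {"dx":0,"dy":0,"dz":-4,"ax":0,"ay":0,"az":0,"claw":1},
  {"dx":0,"dy":0,"dz":-6.5,"ax":0,"ay":0,"az":0,"claw":1},
  {"dx":0,"dy":0,"dz":-9,"ax":0,"ay":0,"az":0,"claw":1},
  {"dx":0,"dy":0,"dz":-11.5,"ax":0,"ay":0,"az":0,"claw":1},
  {"dx":0,"dy":0,"dz":-13.5,"ax":0,"ay":0,"az":0,"claw":1},
  {"dx":0,"dy":0,"dz":-14.5,"ax":0,"ay":0,"az":0,"claw":1},
  {"dx":0,"dy":0,"dz":-14.8,"ax":0,"ay":0,"az":0,"claw":1},
])

```text
clock: 13.37
eef_pos: [423.9, 152.1, 81.6]
tool_rot: [-1.572, 0.003, 0.2]
force: [0.1, 0.4, -1.3]
width: 22.9
```

servo_tool([
  {"dx":0,"dy":0,"dz":-0.1,"ax":0,"ay":0,"az":0,"claw":1},
  {"dx":0,"dy":0,"dz":-0.3,"ax":0,"ay":0,"az":0,"claw":1},
  {"dx":0,"dy":0,"dz":-0.4,"ax":0,"ay":0,"az":0,"claw":1},
  {"dx":0,"dy":0,"dz":-0.4,"ax":0,"ay":0,"az":0,"claw":1},
])

```text
clock: 13.7
eef_pos: [424.5, 154.1, 80.2]
tool_rot: [-1.571, -0.001, 0.203]
force: [-0.3, -0.7, -1.8]
width: 23.0
```

servo_tool([
  {"dx":0,"dy":0,"dz":-0.1,"ax":0,"ay":0,"az":0,"claw":1},
  {"dx":0,"dy":0,"dz":-0.2,"ax":0,"ay":0,"az":0,"claw":1},
  {"dx":0,"dy":0,"dz":-0.2,"ax":0,"ay":0,"az":0,"claw":1},
])

```text
clock: 13.95
eef_pos: [423.9, 154.1, 77.8]
tool_rot: [-1.571, -0.0, 0.203]
force: [-0.0, -0.5, -2.7]
width: 23.3
```

servo_tool([
  {"dx":0,"dy":0,"dz":-0.05,"ax":0,"ay":0,"az":0,"claw":1},
  {"dx":0,"dy":0,"dz":-0.1,"ax":0,"ay":0,"az":0,"claw":1},
  {"dx":0,"dy":0,"dz":-0.1,"ax":0,"ay":0,"az":0,"claw":1},
])

```text
clock: 14.2
eef_pos: [423.9, 154.3, 77.7]
tool_rot: [-1.571, -0.001, 0.203]
force: [-1.4, 0.1, 11.9]
width: 23.0
```

servo_tool([
  {"dx":0,"dy":0,"dz":-0.05,"ax":0,"ay":0,"az":0,"claw":1},
  {"dx":0,"dy":0,"dz":-0.05,"ax":0,"ay":0,"az":0,"claw":1},
])

```text
clock: 14.37
eef_pos: [423.9, 154.3, 77.7]
tool_rot: [-1.571, -0.001, 0.203]
force: [-3.8, -1.1, 17.6]
width: 23.0
```

The stick stands on the counter: z stopped at 77.7, the same as at the grasp, with a 12–18 N reaction. I ease up slightly and open gently.

servo_tool([
  {"dx":0,"dy":0,"dz":0.1,"ax":0,"ay":0,"az":0,"claw":1},
  {"dx":0,"dy":0,"dz":0.1,"ax":0,"ay":0,"az":0,"claw":1},
  {"dx":0,"dy":0,"dz":0.1,"ax":0,"ay":0,"az":0,"claw":0.3},
  {"dx":0,"dy":0,"dz":0.1,"ax":0,"ay":0,"az":0,"claw":0.1},
  {"dx":0,"dy":0,"dz":0.1,"ax":0,"ay":0,"az":0,"claw":-0.1},
  {"dx":0,"dy":0,"dz":0.1,"ax":0,"ay":0,"az":0,"claw":-0.3},
  {"dx":0,"dy":0,"dz":0.1,"ax":0,"ay":0,"az":0,"claw":-0.3},
  {"dx":0,"dy":0,"dz":0.1,"ax":0,"ay":0,"az":0,"claw":-0.3},
])

```text
clock: 15.03
eef_pos: [423.7, 154.0, 77.0]
tool_rot: [-1.571, 0.0, 0.203]
force: [0.1, -0.1, 0.4]
width: 55.4
```

servo_tool([
  {"dx":0,"dy":0,"dz":1,"ax":0,"ay":0,"az":0,"claw":-0.3},
  {"dx":0,"dy":0,"dz":3,"ax":0,"ay":0,"az":0,"claw":-0.3},
  {"dx":0,"dy":0,"dz":5.5,"ax":0,"ay":0,"az":0,"claw":-0.3},
  {"dx":0,"dy":0,"dz":8,"ax":0,"ay":0,"az":0,"claw":-0.3},
  {"dx":0,"dy":0,"dz":10.5,"ax":0,"ay":0,"az":0,"claw":-0.3},
  {"dx":0,"dy":0,"dz":13,"ax":0,"ay":0,"az":0,"claw":-0.3},
  {"dx":0,"dy":0,"dz":15,"ax":0,"ay":0,"az":0,"claw":-0.3},
  {"dx":0,"dy":0,"dz":15,"ax":0,"ay":0,"az":0,"claw":-0.3},
])

```text
clock: 15.7
eef_pos: [426.2, 155.0, 230.7]
tool_rot: [-1.569, -0.007, 0.203]
force: [0.5, -0.6, 0.5]
width: 55.8
```

servo_tool([
  {"dx":-1,"dy":3,"dz":0,"ax":0,"ay":0,"az":0,"claw":-0.3},
  {"dx":-2,"dy":6,"dz":0,"ax":0,"ay":0,"az":0,"claw":-0.3},
  {"dx":-3,"dy":9,"dz":0,"ax":0,"ay":0,"az":0,"claw":-0.3},
  {"dx":-4,"dy":12,"dz":0,"ax":0,"ay":0,"az":0,"claw":-0.3},
  {"dx":-5,"dy":15,"dz":0,"ax":0,"ay":0,"az":0,"claw":-0.3},
  {"dx":-6,"dy":18,"dz":0,"ax":0,"ay":0,"az":0,"claw":-0.3},
  {"dx":-6.7,"dy":20,"dz":0,"ax":0,"ay":0,"az":0,"claw":-0.3},
  {"dx":-6.7,"dy":20,"dz":0,"ax":0,"ay":0,"az":0,"claw":-0.3},
])

```text
clock: 16.37
eef_pos: [353.8, 359.2, 226.2]
tool_rot: [-1.568, 0.001, 0.211]
force: [0.2, 1.0, -0.1]
width: 55.5
```

```bash
python3 - <<'E'
from h import *
snap(13)
from cell import read_state
s=read_state();print(s["clock"],s["width"],s["force"])
E
```

```text
16.4667 55.24272174620861 [ 1.31523342 -0.33793365  0.01010875]
```

View pics/side13.png

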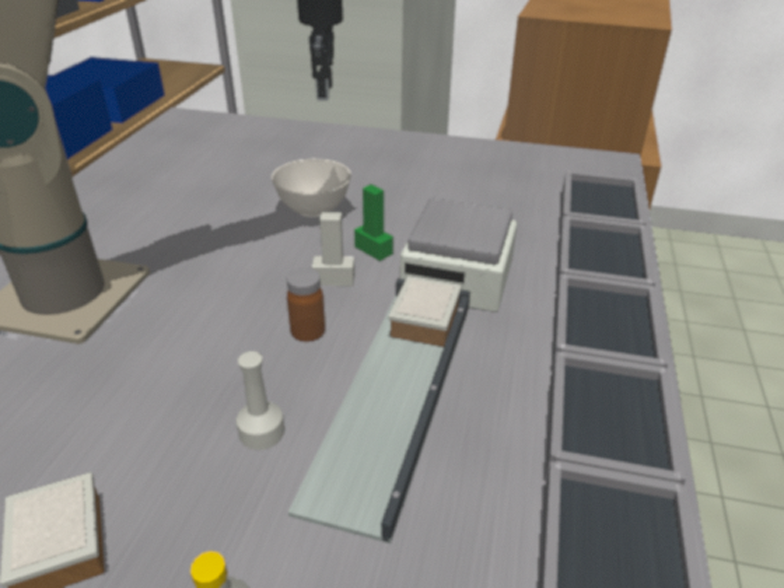

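View pics/top13.png

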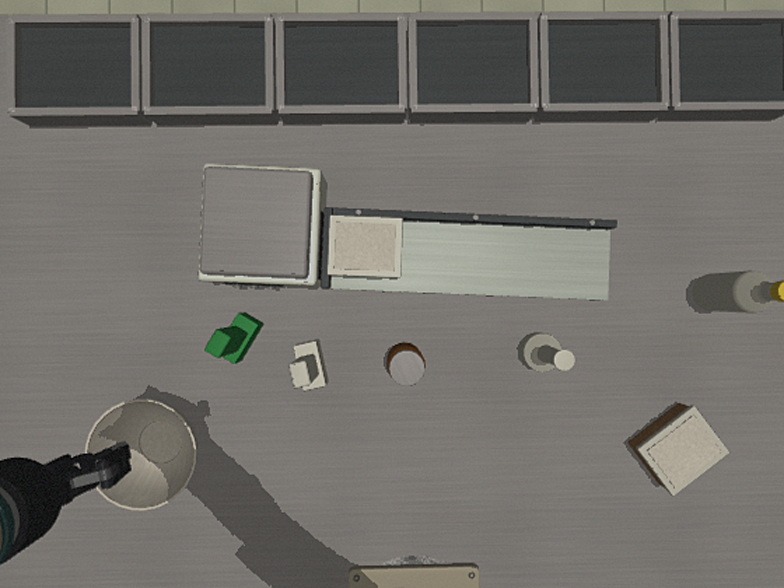

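The stick stands upright at top (308,365). The box is in the corner at (366,246), and the tamper (548,355), jar and green piece have not moved. I do a last numeric check and hand in.

```bash
python3 - <<'E'
from h import *
np.set_printoptions(precision=1,suppress=True)
g=load("top13");c=g["color"]
m=((c.astype(int)[:,:,0]-c[:,:,2].astype(int)>12)&(c.mean(2)>140)).astype(np.uint8);m[:150]=0;m[205:]=0;m[:,:230]=0;m[:,320:]=0
k=max(cv2.findContours(m,0,2)[0],key=cv2.contourArea);r=cv2.minAreaRect(k);q=cv2.boxPoints(r)
print(seal(ray(g,q,53)),seal(ray(g,r[0],53)))
d=np.abs(c.astype(int)-load("top0")["color"].astype(int)).sum(2)>90
print("tamper change px",d[230:280,365:415].sum(),"green",d[220:262,143:190].sum(),"jar",d[240:280,270:308].sum())
from cell import finish_job
print(finish_job())
E
```

```text
[[ -89.6    2.1]
 [  -1.6    2.3]
 [  -1.3 -106.2]
 [ -89.5 -106.3]] [[-45.5 -52. ]]
tamper change px 0 green 0 jar 0
the job is handed in; nothing more can be done
None
```

I picked up the white rectangular push stick by its handle and fed the box about 200 mm along the rail with its foot until it reached the end stop. I then stood the stick back upright at its original spot on the counter, let go and handed in at about 16.5 s.

**Box:** The last picture puts its centre at x −45.5, y −52 mm in the sealer's frame. That is x 0.5 mm and y 3 mm from home (−45, −55). The y reading would put the box 2–3 mm past the stop face. That can't be real, and I put it down to error in my pixel measurements, since calibration is only good to about 2 mm. The tool also stalled with the push force rising to 5 N, which agrees with contact at the stop.

**Rail contact:** The box's rail-side edge, sampled along the push, stayed within about 1–2 mm of its starting line. I could not see from the pictures whether it left the rail by less than that.

**Stick and bystanders:** The stick stands upright and free, with the gripper open and well away from it. The tamper, jar and green look-alike show no changed pixels in the top view. The spare box looked unmoved in the pictures, but I did not check it by pixels.

No check failed.

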